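# Stand the red nut driver in the pipe cup

### The arm

A 6-joint arm with a two-finger parallel gripper is mounted at the origin on the work surface. World frame = base frame: x ahead of the robot, y to its left, z up, the work surface at z = 0. Lengths are in mm, angles in rad, forces in N, time in s.
With the tool pointing down it reaches from about 350 to 775 mm from the base axis. Payload 7.3 kg.
Tool frame: the origin (TCP) lies between the finger pads; the fingertips stand 22 mm ahead of it and the grasp point (between the pads) lies 3 mm ahead of it; z points along the fingers, x is the direction in which the jaws open and shut, and the axes are right-handed (so a half turn about z gives the same grasp; the last joint's range is limited). The gripper opens to 92 mm and grips with 3 to 60 N. Pads are 19 mm wide; open, the fingers measure 130 mm over their backs; the gripper's body (75 mm by 190 mm) begins 47 mm behind the grasp point.
Start: joints at [0.978, 0.342, 1.524, -0, 1.275, -0.146], TCP at [226.831, 473.488, 248.741] pointing down, gripper open.
Joint ranges: [-2.53, 2.53], [-0.77, 2.02], [0.04, 2.7], [-1, 4.14], [0.28, 2.66], [-3.11, 3.11]. Speed limits (rad/s): [2.57, 2.57, 3.14, 3.14, 3.14, 3.14].

### API

Orientations are given as [roll, pitch, yaw] about the fixed x, y, z axes, in that order (R = Rz(yaw) Ry(pitch) Rx(roll)).
In Python, from plant import * gives the robot as it stands. The module is installed in compiled form; this text tells all that it offers.
- The arm moves only by the shell command python3 -m handwheel 'ROWS' [OPENING]. ROWS is a JSON object of lists of equal length, an entry for each row: "translation": the shift along the world's x, y, z in units of 15 cm (1.0 is 15 cm), a list of three; "twist": the turn about the world's z in units of 90 degrees (1.0 is 90 degrees). In form: {"translation": [[tx, ty, tz], ...], "twist": [twist, ...]}. A call has exactly 8 rows; each row shifts and turns the pose as measured when the row begins; what a row does not reach is not made up. A row lasts 1/8 s, in which the tool goes at most 62.5 mm and 10.7 degrees, less where a joint would pass 70% of its speed; a pose out of reach is approached as far as the arm can. A call with a number of a shift or a turn outside -1 to 1 is refused whole. A call with a gripper value outside its range is refused whole. OPENING is the closure in counts, from 0 (fully open) to 255 (shut), set as the call begins (- or left out, the last holds). The fingers move at their own pace and stop on an object; the grip force is fixed at half the most. Time passes only in rows, so rows that do not move let the fingers close, or fill a call up. It gives the time, the measured TCP pose, the force and the opening at its end, in the units of the state.
- get_obs(): the state, without advancing time (a new reading comes with each control period).
- capture(name): name is "side" or "top"; returns a dict with "img" (480x640x3 uint8, red, green, blue), "vertical_fov" (degrees; the focal length in pixels is half the picture's height over the tangent of half this angle, whatever the lens; pixels are square), "cx", "cy" (the principal point, pixels), "world_from_camera" (4x4, takes a point from camera to world coordinates). Camera axes: x right, y up, looking along -z (the intrinsics and any distortion apply to the point x, -y, -z); pixel columns grow to the right and rows downward; lengths in mm; the calibration is good to about 2 mm. A picture is of the moment at which its call begins. There is no depth.
- close_job(): hands the job in, once; it reports no verdict.
Trained networks look in the newest picture that a camera, given by its name, has taken for a name from the list of things; names that differ only in an ending like _2 or _b are one class to them, and where a whole thing is asked for, a point or a joint stands for the part that bears it (a point fixed in the world has none). Each returns a list of dicts, best first, with "score" (0 to 1); they miss things now and then, are a little off and sometimes report something else, mostly with a low value. They report only what shows in the picture. A call takes as long as a camera call. They do not tell look-alikes from the thing itself.
- search_frame(camera, label): "position" ([x, y, z] in mm, in the coordinates of the camera as it stood for that picture, good to about 4 mm: the middle of the surface that is visible of it).
- spot_point(camera, label): "position" ([x, y, z] in mm, in the coordinates of the camera as it stood for that picture, good to about 4 mm: a listed point, or the origin of a listed thing).
The state is a dict: "time": time; "joint_positions": joint angles; "dq": joint speeds; "tau": joint torques, N m; "tool_pos": TCP position; "tcp_rot": TCP orientation; "contact_force": force on the tool from outside, world axes, zero at the start; "moment": the same for the moment, N m; "grip_width": finger opening in mm.
Only numpy, scipy, OpenCV 4.12 (cv2) and the standard library are available. Lean on these libraries where they do the work, as an engineer would, in place of code of your own. Each camera call takes 0.05 s, during which the arm holds its last target.

### The job

Take the red-handled nut driver out of the leaning wooden stand and stand it upright, handle up, in the grey pipe cup on its white board, with its tip down on the cup's floor. Let go of it there, and leave the blue and green drivers in the stand.

Things in the scene. Friction and masses are not known exactly. Their poses are not given: they have to be found in the camera images.
- red_driver_mid (a point): Centre of the 180 mm long red-handled nut driver; z runs along it from steel tip (90 mm below) to handle top. Upper 90 mm: round handle 28 mm across, best gripped firmly 35 mm above centre (balances at 22); below: round steel, 16 to 18 mm. 130 g. It starts in one of three stand holes, lower 55 mm inside, leaning 20 to 25 degrees from vertical, top away from the robot; draw it out along its axis.
- cup: Holder cup fixed to the bench: an upright dark grey pipe stub, 52 mm outside and 46 mm inside diameter, on a white board 100 x 100 x 12 mm. Origin on the pipe's axis at the board's underside, on the bench; z up. Inner floor 16 mm, open rim 104 mm above the origin. A driver standing in it may rest up to 18 degrees off vertical.
- blue_driver_mid (a point): Centre of the blue-handled nut driver, sized and with axes like the red one, in another hole of the stand; to be left there. The stand is a fixed light wooden block, 105 mm high, with three 21 mm square holes in a row 85 mm apart, the row across the lean; which driver is in which hole varies. The handles' tops are about 210 mm above the bench.
- green_driver_mid (a point): Centre of the green-handled nut driver, sized and with axes like the red one, in another hole of the stand; to be left there.
There are look-alikes about, which are no part of the job. Of the things shaped like the part that bears red_driver_mid, the red one is meant.

How it is judged:
By the outcome, as a careful person would: the job done as asked, in the order asked, and still so for the second after the job is handed in, with the robot touching nothing.
It also fails if it takes over 40 s, if anything falls off the work surface, if the arm or the gripper's body presses on something with over 40 N, if the wrist force passes 120 N, or if a joint passes its speed limit or range.

## Working session

There is one attempt and no reset: what is moved stays moved. The work goes in short steps, Python scripts to look and compute and a shell command to move; the robot and the scene stay as the last step left them, time stands still between calls to the robot, and variables do not carry over. Pictures are saved under pics/ and viewed, and the job is handed in when it is done.

```bash
mkdir -p pics; cat > h.py <<'E'
from plant import *
import numpy as np, cv2
def snap(c,n):
    d=capture(c); cv2.imwrite(f'pics/{n}.png',d['img'][:,:,::-1]); return d
def w(d,p):
    T=np.array(d['world_from_camera']); return (T[:3,:3]@np.array(p)+T[:3,3])
def px(d,P):
    T=np.array(d['world_from_camera']); q=T[:3,:3].T@(np.array(P)-T[:3,3]); f=240/np.tan(np.radians(d['vertical_fov'])/2)
    return d['cx']+f*q[0]/-q[2], d['cy']-f*q[1]/-q[2]
E
python3 - <<'E'
from h import *
np.set_printoptions(precision=1,suppress=True)
for c in ['side','top']:
    d=snap(c,c+'0'); print(c,[k for k in d if k!='img'],d['vertical_fov'],d['cx'],d['cy']); print(np.array(d['world_from_camera']))
    for l in ['red_driver_mid','cup','blue_driver_mid','green_driver_mid']:
        for f in (spot_point,search_frame):
            for r in f(c,l): P=w(d,r['position']); print(c,l,f.__name__,round(r['score'],2),P,np.array(px(d,P)))
o=get_obs(); print(o)
E
```

```text
side ['vertical_fov', 'cx', 'cy', 'world_from_camera'] 48.82593226204624 317.0295459365641 242.58548595210326
[[   0.8    0.3   -0.5 -224.6]
 [  -0.6    0.4   -0.7 -783.4]
 [  -0.     0.9    0.5  686.6]
 [   0.     0.     0.     1. ]]
side red_driver_mid call 0.85 [ 330.1 -134.3   14.3] [345.2 340.7]
side red_driver_mid call 0.83 [253.6 225.2  15.4] [226.3 277.6]
side red_driver_mid call 0.82 [532.1 408.5  12.6] [280.9 222.6]
side red_driver_mid call 0.78 [544.  134.1 117.7] [343.9 221.3]
side red_driver_mid call 0.98 [549.8 127.9 154. ] [347.6 208.2]
side red_driver_mid call 0.93 [247.1 190.3  24.2] [230.6 281.5]
side red_driver_mid call 0.76 [532.1 400.7  17.1] [282.3 222.1]
side cup call 0.76 [ 547.5 -199.9   -0.1] [442.2 323.2]
side cup call 0.27 [560.5  50.7 122.2] [371.3 229.7]
side cup call 0.94 [ 530.4 -213.9   19.1] [442.7 321.9]
side blue_driver_mid call 0.79 [563.   49.3 119.6] [372.4 230.6]
side blue_driver_mid call 0.57 [569.7  42.3 155. ] [377.2 217.5]
side green_driver_mid call 0.59 [528.9 212.3 153.1] [320.2 199.8]
top ['vertical_fov', 'cx', 'cy', 'world_from_camera']
[... 724 characters left out ...]
3.1] [286.6 184.8]
top cup call 0.67 [ 546.9 -198.8   15.8] [434.3 196.6]
top blue_driver_mid call 0.58 [562.2  48.5 122.8] [328.  177.2]
top blue_driver_mid call 0.69 [572.5  53.4 168.4] [326.4 166.9]
top green_driver_mid call 0.91 [522.4 218.6 117.2] [246.7 195.1]
top green_driver_mid call 0.59 [537.3 219.9 166.3] [243.8 182.8]
{'time': 0.9, 'joint_positions': array([ 1. ,  0.3,  1.5,  0. ,  1.3, -0.1]), 'dq': array([-0., -0.,  0., -0.,  0., -0.]), 'tau': array([ -0. , -43.1, -24.4,   0.1,   0. ,  -0. ]), 'tool_pos': array([226.8, 473.5, 248.7]), 'tcp_rot': array([ 3.1, -0. ,  1.1]), 'contact_force': array([0. , 0.2, 0.4]), 'moment': array([ 0.,  0., -0.]), 'grip_width': 91.48038239791987}
```

View pics/side0.png

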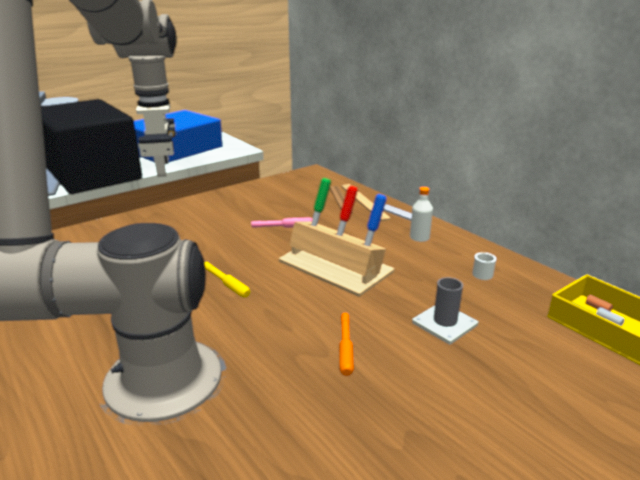

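View pics/top0.png

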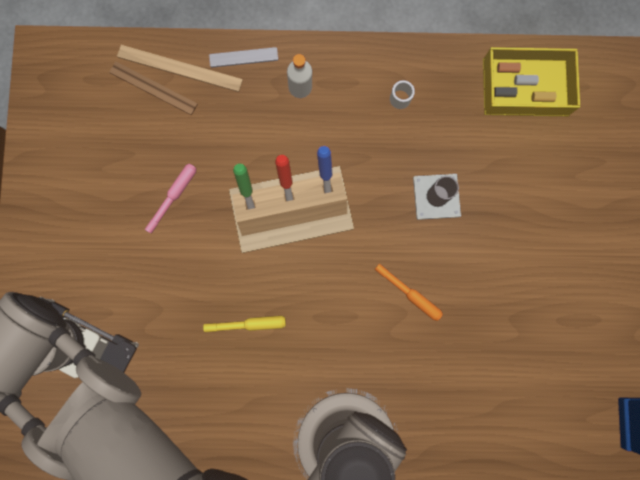

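```bash
python3 - <<'E'
import cv2,numpy as np
a=cv2.imread('pics/side0.png')[140:290,260:440];b=cv2.imread('pics/top0.png')[130:250,200:380]
a=cv2.resize(a,None,fx=4,fy=4,interpolation=2)[:600];cv2.imwrite('pics/cs.png',a)
b=cv2.resize(b,None,fx=4,fy=4,interpolation=2);cv2.imwrite('pics/ct.png',b)
E
```

```text
(no output)
```

View pics/cs.png

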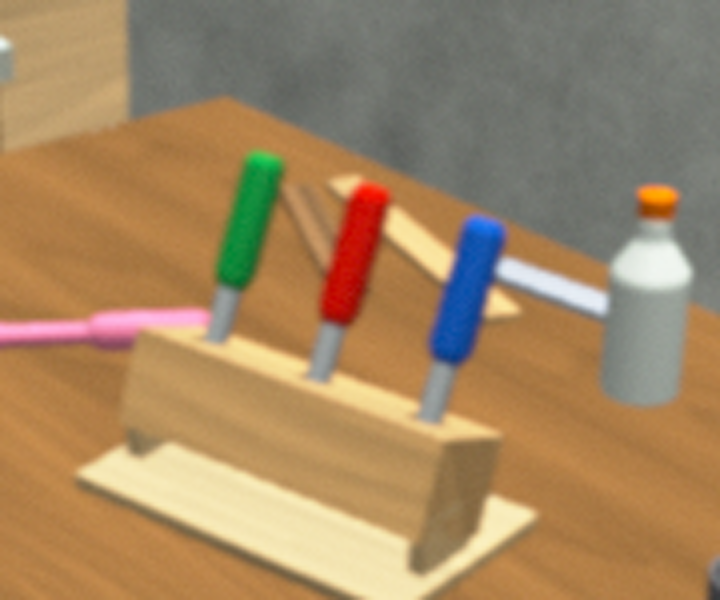

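View pics/ct.png

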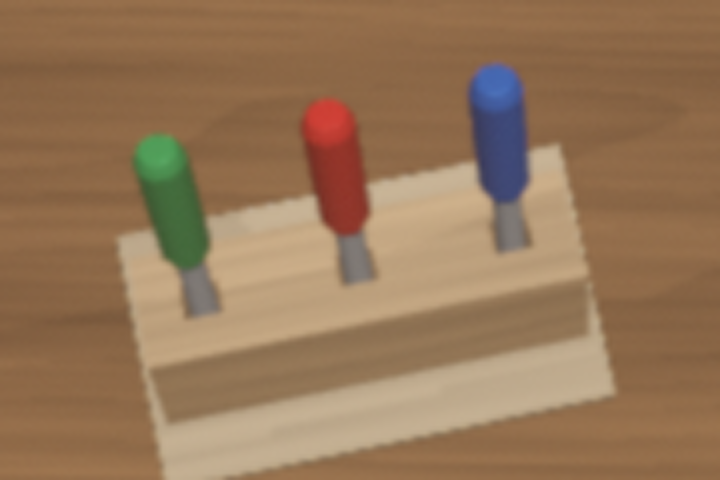

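Red candidates: the upright one in the stand's middle hole, side (347,208), top (283,174). The others are the orange (345,341), yellow (226,278) and pink (281,222) drivers lying on the bench, and the green and blue ones in the outer holes. The crop confirms the middle one is truly red and in the stand, so that is the target. Next I fit its axis from both views.

```bash
cat > fit.py <<'E'
from h import *
from scipy.optimize import least_squares
def mask(img,col):
    h=cv2.cvtColor(img,cv2.COLOR_RGB2HSV); H,S,V=[h[...,i].astype(int) for i in range(3)]
    return {'red':((H<5)|(H>172))&(S>170)&(V>70),'blue':(H>105)&(H<125)&(S>130)&(V>60),'green':(H>50)&(H<85)&(S>120)&(V>40)}[col]
def ends(d,col,near,win=45):
    m=mask(d['img'],col).astype(np.uint8); n,l,st,ce=cv2.connectedComponentsWithStats(m)
    i=min(range(1,n),key=lambda i: np.hypot(*(ce[i]-near)) + (1e3 if st[i,4]<60 else 0))
    p=np.argwhere(l==i)[:,::-1].astype(float); return p.mean(0),p
def fit(ds,col,nears):
    # model: silhouette of handle cylinder = projected sample cloud; match centroid + covariance
    obs=[]
    for d,n in zip(ds,nears):
        c,p=ends(d,col,n); obs.append((c,np.cov(p.T),p))
    def cloud(x):
        mid=x[:3]; a=np.array([np.sin(x[3])*np.cos(x[4]),np.sin(x[3])*np.sin(x[4]),np.cos(x[3])])
        u=np.cross(a,[0,1,0]);u/=np.linalg.norm(u);v=np.cross(a,u)
        t=np.linspace(0,2*np.pi,25)[:-1]
        return np.array([mid+a*s+14*(u*np.cos(k)+v*np.sin(k)) for s in (0,90) for k in t])
    def stats(d,x):
        q=np.array([px(d,P) for P in cloud(x)],np.float32); h=cv2.convexHull(q)
        M=cv2.moments(h); c=np.array([M['m10'],M['m01']])/M['m00']
        C=np.array([[M['mu20'],M['mu11']],[M['mu11'],M['mu02']]])/M['m00']; return c,C
    def endpts(c,C):
        w_,V=np.linalg.eigh(C); v=V[:,1]*np.sign(-V[1,1]); L=np.sqrt(3*w_[1]); return np.r_[c+v*L,c-v*L]
    def res(x):
        return np.concatenate([endpts(*stats(d,x))-endpts(o[0],o[1]) for d,o in zip(ds,obs)])
    r=least_squares(res,x0[col]); return r,[len(o[2]) for o in obs]
x0={'red':[544,137,120,.4,.22],'blue':[563,49,120,.4,.22],'green':[525,215,120,.4,.22]}
if __name__=='__main__':
    np.set_printoptions(precision=2,suppress=True)
    ds=[capture('side'),capture('top')]
    for col,nn in [('red',[(347,205),(284,171)]),('blue',[(376,214),(325,163)]),('green',[(321,197),(243,180)])]:
        r,n=fit(ds,col,nn); x=r.x
        a=np.array([np.sin(x[3])*np.cos(x[4]),np.sin(x[3])*np.sin(x[4]),np.cos(x[3])])
        print(col,x[:3],np.degrees(x[3:]),'top',x[:3]+90*a,'g52',x[:3]+52*a,n,'res',r.fun)
    # cup: dark pipe rim
    print(np.degrees(get_obs()['tcp_rot']))
E
python3 fit.py
```

```text
red [545.26 136.33 119.66] [21.74 12.48] top [577.81 143.54 203.26] g52 [564.07 140.49 167.97] [290, 337] res [ 0.3  -2.27  0.28  1.48 -0.28 -0.68  0.49  3.57]
blue [601.02  49.28 109.63] [ 0.48 12.61] top [601.75  49.44 199.63] g52 [601.44  49.38 161.63] [333, 98] res [ 4.84 -0.74 12.47  2.74  8.01 -4.87  1.3   9.01]
green [524.9  218.04 119.96] [20.81 10.62] top [556.33 223.94 204.08] g52 [543.06 221.45 168.56] [286, 46] res [-0.02 -1.38 -0.03  1.67 -4.24 -3.26 12.7  28.73]
[180.    -0.01  64.4 ]
```

```bash
python3 - <<'E'
import cv2
for n,(x,y) in {'side0':(395,260),'top0':(395,160)}.items():
    a=cv2.imread(f'pics/{n}.png')[y:y+90,x:x+100];cv2.imwrite(f'pics/cup_{n}.png',cv2.resize(a,None,fx=6,fy=6,interpolation=2))
E
```

```text
(no output)
```

View pics/cup_side0.png

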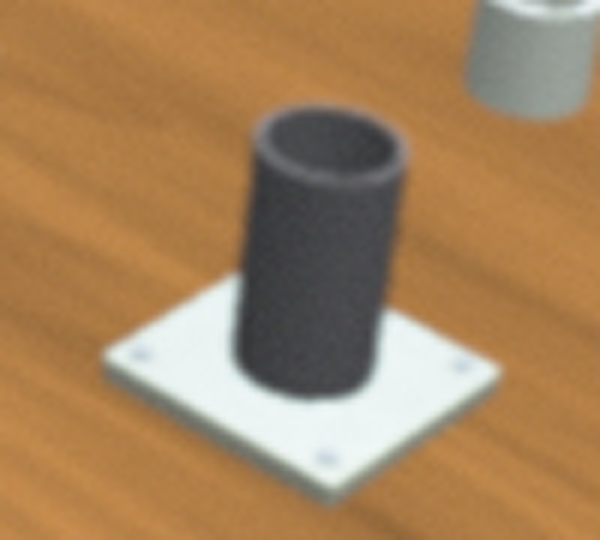

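View pics/cup_top0.png

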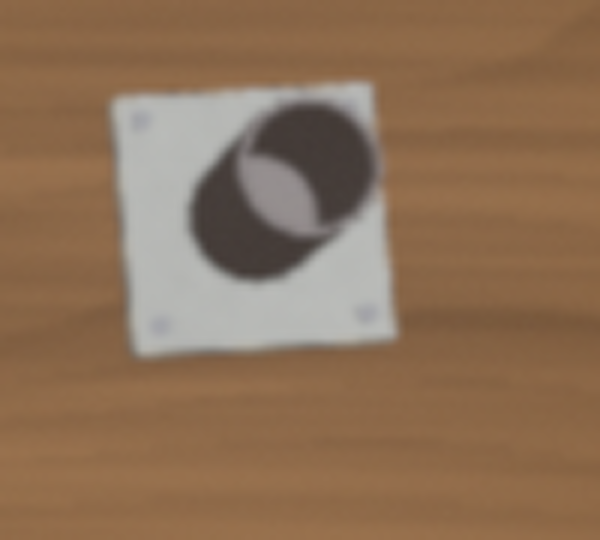

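```bash
python3 - <<'E'
from h import *
np.set_printoptions(precision=1,suppress=True)
def bp(d,u,v,z):
    T=np.array(d['world_from_camera']); f=240/np.tan(np.radians(d['vertical_fov'])/2)
    r=T[:3,:3]@np.array([(u-d['cx'])/f,-(v-d['cy'])/f,-1]); return T[:3,3]+r*(z-T[2,3])/r[2]
t=capture('top');s=capture('side')
print('board top',bp(t,437.2,196.3,12),'rim top',bp(t,446.8,187.8,104),'rim side',bp(s,450.2,284.3,104))
print('board side', bp(s,395+303/6,260+372/6,12))
E
```

```text
board top [ 548.4 -206.2   12. ] rim top [ 547.8 -206.3  104. ] rim side [ 545.6 -208.5  104. ]
board side [ 542.8 -211.6   12. ]
```

```bash
python3 -m handwheel '{"translation": [[0.27,-0.27,0.03],[0.27,-0.27,0.03],[0.28,-0.28,0.03],[0.28,-0.28,0.02],[0.28,-0.28,0],[0.28,-0.28,0],[0.28,-0.28,0],[0.28,-0.28,0]], "twist": [0.06,0.06,0.06,0.06,0.06,0.06,0.04,0.02]}' 70
```

```text
time: 2.1
tool_pos: [566.2, 132.4, 266.7]
tcp_rot: [3.138, -0.002, 1.815]
contact_force: [0.4, 1.0, -0.1]
grip_width: 66.2
```

```bash
python3 -m handwheel '{"translation": [[-0.01,0.05,0],[0,0,-0.1],[0,0,-0.1],[0,0,-0.1],[0,0,0],[0,0,0],[0,0,0],[0,0,0]], "twist": [-0.015,0,0,0,0,0,0,0]}'
python3 - <<'E'
from h import *
a=snap('side','s1');b=snap('top','t1')
cv2.imwrite('pics/c1.png',np.hstack([cv2.resize(i['img'][y:y+120,x:x+100,::-1],None,fx=4,fy=4,interpolation=2) for i,x,y in [(a,300,120),(b,235,120)]]))
E
```

```text
time: 3.1
tool_pos: [563.3, 140.7, 217.5]
tcp_rot: [3.141, -0.002, 1.791]
contact_force: [0.9, 0.2, -0.5]
grip_width: 66.7
```

View pics/c1.png

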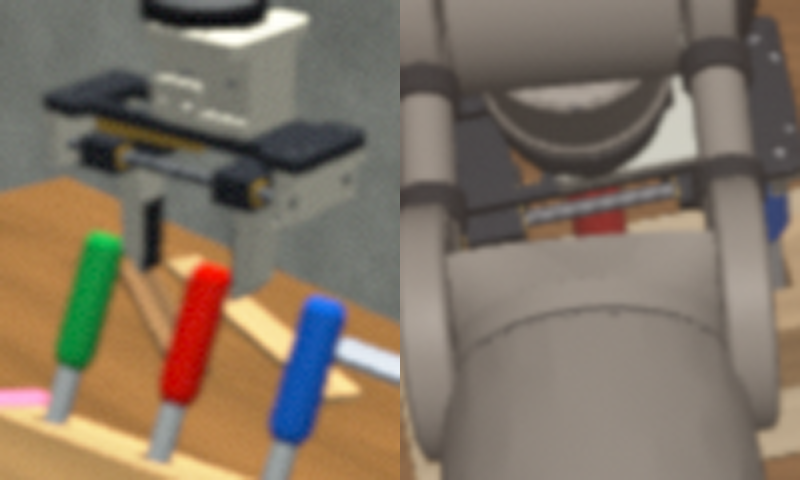

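The open fingers sit either side of the red handle: fingertips at crop (145,265) and (250,295), red top at (210,270). They clear the blue and green handles, so I lower and close.

```bash
python3 -m handwheel '{"translation": [[0.01,0,-0.1],[0,0,-0.1],[0,0,-0.08],[0,0,-0.02],[0,0,0],[0,0,0],[0,0,0],[0,0,0]], "twist": [0,0,0,0,0,0,0,0]}'
python3 - <<'E'
from h import *
a=snap('side','s2')
cv2.imwrite('pics/c2.png',cv2.resize(a['img'][140:260,290:410,::-1],None,fx=5,fy=5,interpolation=2))
E
```

```text
time: 4.2
tool_pos: [564.9, 140.3, 169.1]
tcp_rot: [3.141, -0.002, 1.791]
contact_force: [0.2, 0.5, 0.8]
grip_width: 66.3
```

View pics/c2.png

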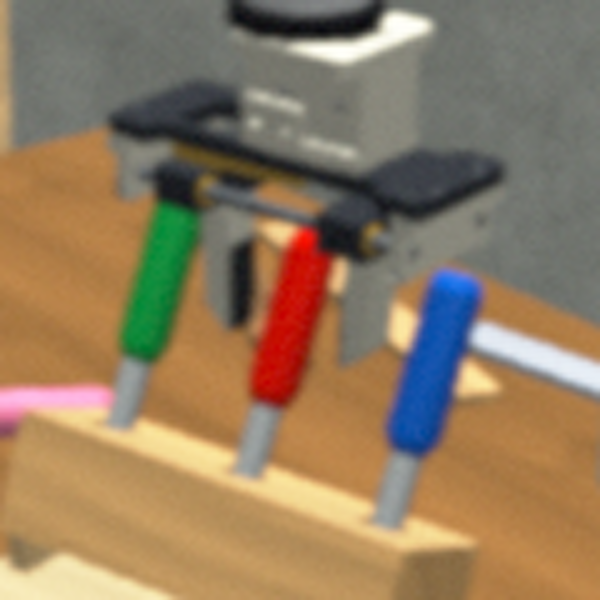

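Red sits between the pads with its top just under the gripper body, and there is no contact force. I close now.

```bash
python3 -m handwheel '{"translation": [[0,0,0.01],[0,0,0],[0,0,0],[0,0,0],[0,0,0],[0,0,0],[0,0,0],[0,0,0]], "twist": [0,0,0,0,0,0,0,0]}' 255
```

```text
time: 5.25
tool_pos: [565.0, 140.6, 171.0]
tcp_rot: [3.14, -0.003, 1.791]
contact_force: [-0.4, 0.1, -0.2]
grip_width: 27.8
```

```bash
python3 -m handwheel '{"translation": [[0.024,0.005,0.062],[0.024,0.005,0.062],[0.024,0.006,0.062],[0.024,0.005,0.062],[0.024,0.005,0.062],[0.024,0.006,0.062],[0.024,0.005,0.062],[0.024,0.005,0.062]], "twist": [0,0,0,0,0,0,0,0]}'
```

```text
time: 6.25
tool_pos: [595.4, 147.0, 250.1]
tcp_rot: [3.142, -0.003, 1.791]
contact_force: [0.6, -0.8, -2.0]
grip_width: 27.7
```

Out with little force. I raise it well clear and look.

```bash
python3 -m handwheel '{"translation": [[0,0,0.1],[0,0,0.15],[0,0,0.2],[0,0,0.2],[0,0,0.1],[0,0,0.05],[0,0,0],[0,0,0]], "twist": [0,0,0,0,0,0,0,0]}'
python3 - <<'E'
from h import *
a=snap('side','s3')
E
```

```text
time: 7.25
tool_pos: [594.4, 146.9, 378.0]
tcp_rot: [3.141, -0.002, 1.791]
contact_force: [0.3, 0.1, -1.8]
grip_width: 27.8
```

View pics/s3.png

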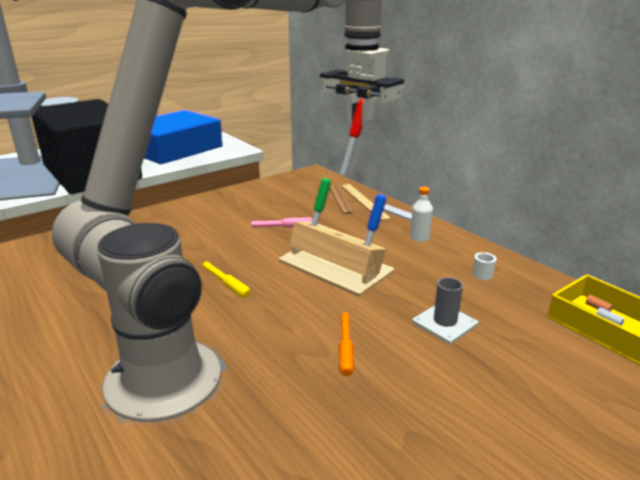

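```bash
python3 -m handwheel '{"translation": [[0,-0.15,0],[0,-0.3,0],[0,-0.35,0],[0,-0.35,0],[0,-0.35,0],[0,-0.35,0],[0,-0.3,0],[-0.04,-0.14,0]], "twist": [0,0,0,0,0,0,0,0]}'
```

```text
time: 8.3
tool_pos: [583.4, -213.2, 372.5]
tcp_rot: [-3.133, -0.004, 1.79]
contact_force: [0.1, -0.1, -1.9]
grip_width: 27.4
```

```bash
python3 -m handwheel '{"translation": [[0,0,-0.1],[0,0,-0.15],[0,0,-0.15],[0,0,-0.15],[0,0,-0.1],[0,0,-0.05],[0,0,0],[0,0,0]], "twist": [0,0,0,0,0,0,0,0]}'
cat > tip.py <<'E'
from h import *
import sys
np.set_printoptions(precision=1,suppress=True)
n=sys.argv[1]; a=snap('side','s'+n);b=snap('top','t'+n); o=get_obs(); print(o['tool_pos'],o['contact_force'])
for d,c in ((a,'side'),(b,'top')):
    for r in spot_point(c,'red_driver_mid'):
        P=w(d,r['position']); print(c,round(r['score'],2),P,np.array(px(d,P)))
cv2.imwrite(f'pics/c{n}.png',np.hstack([cv2.resize(i['img'][y:y+150,x:x+100,::-1],None,fx=4,fy=4,interpolation=2) for i,x,y in [(a,400,190),(b,395,100)]]))
E
python3 tip.py 4
```

```text
time: 9.3
tool_pos: [577.2, -223.8, 261.6]
tcp_rot: [-3.127, -0.005, 1.78]
contact_force: [-0.2, -1.1, -2.3]
grip_width: 27.7
[ 577.3 -223.7  261.7] [-0.8  0.5 -1.8]
side 0.91 [ 327.5 -135.2   14.3] [344.5 341.4]
side 0.83 [ 554.5 -229.7  205. ] [467.7 243.5]
side 0.76 [532.  405.2  12.1] [281.5 223.1]
side 0.67 [253.4 227.4   9.6] [226.1 279.2]
top 0.84 [252.  226.9  13.7] [244.4 324.4]
top 0.84 [538.2 400.4  15.4] [171.5 196.3]
```

View pics/c4.png

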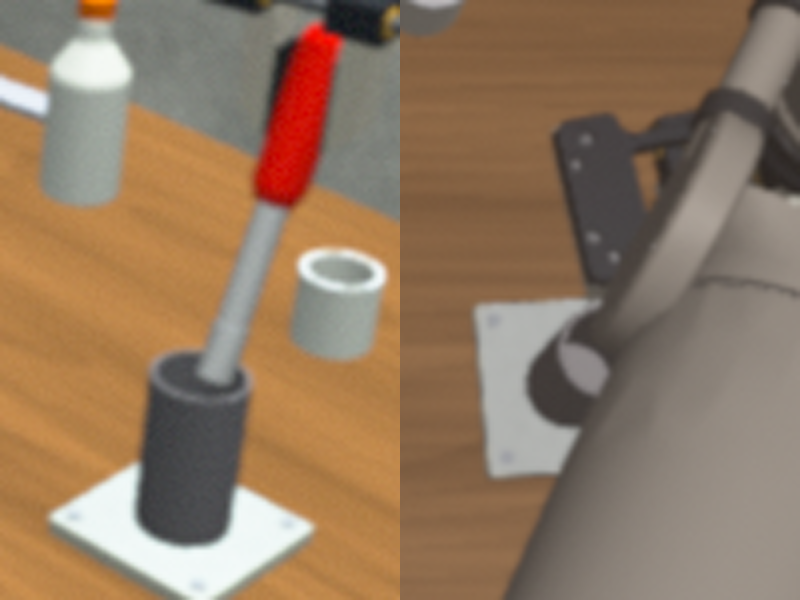

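```bash
python3 - <<'E'
from h import *
import fit
np.set_printoptions(precision=1,suppress=True)
d=capture('side'); o=get_obs()
T=np.array(o['tool_pos'])
for lean in (20,22,24): 
  for s in (49,52,55):
    l=np.radians(lean);z=np.radians(12.5); a=np.array([np.sin(l)*np.cos(z),np.sin(l)*np.sin(z),np.cos(l)])
    g=T-[0,0,3]; print(lean,s,'top',np.array(px(d,g+(90-s)*a)),'mid',np.array(px(d,g-s*a)),'tip',np.array(px(d,g-(90+s)*a)),g-(90+s)*a)
c,p=fit.ends(d,'red',(467,230)); print(c)
E
```

```text
20 49 top [482.5 193.8] mid [469.3 238.7] tip [456.6 281.9] [ 530.9 -233.8  127.9]
20 52 top [482.1 195.3] mid [468.9 240.1] tip [456.1 283.3] [ 529.9 -234.   125.1]
20 55 top [481.6 196.8] mid [468.4 241.6] tip [455.7 284.7] [ 528.9 -234.2  122.2]
22 49 top [482.8 193.8] mid [469.  238.7] tip [455.6 282.1] [ 526.5 -234.7  129.6]
22 52 top [482.3 195.4] mid [468.5 240.1] tip [455.1 283.5] [ 525.4 -235.   126.8]
22 55 top [481.8 196.9] mid [468.1 241.6] tip [454.7 284.9] [ 524.3 -235.2  124.1]
24 49 top [483.  193.9] mid [468.6 238.6] tip [454.6 282.2] [ 522.1 -235.7  131.5]
24 52 top [482.6 195.4] mid [468.2 240.1] tip [454.1 283.6] [ 520.9 -236.   128.8]
24 55 top [482.1 196.9] mid [467.7 241.6] tip [453.7 285.1] [ 519.7 -236.2  126. ]
[474.  218.7]
```

The tip is at side (454,284), which fits my model (lean 22°). The arm drifted about 27 mm in y, so I shift it so the tip is over the near half of the cup mouth.

```bash
python3 -m handwheel '{"translation": [[0.04,0.09,0],[0.04,0.09,0],[0,0,0],[0,0,0],[0,0,0],[0,0,0],[0,0,0],[0,0,0]], "twist": [0,0,0,0,0,0,0,0]}'; python3 tip.py 5
```

```text
time: 10.55
tool_pos: [590.3, -194.2, 261.8]
tcp_rot: [-3.128, -0.005, 1.781]
contact_force: [-0.2, 1.0, -1.2]
grip_width: 27.6
[ 590.4 -194.1  261.8] [ 0.1  0.1 -2.3]
side 0.96 [ 567.1 -201.1  205.7] [460.4 236.1]
side 0.7 [ 325.2 -134.2   14.1] [343.3 341.7]
side 0.68 [252.1 223.6  12.5] [226.2 279.1]
side 0.65 [532.1 404.1  10.2] [281.8 223.8]
top 0.69 [538.3 403.1  16.4] [170.3 196.1]
```

View pics/c5.png

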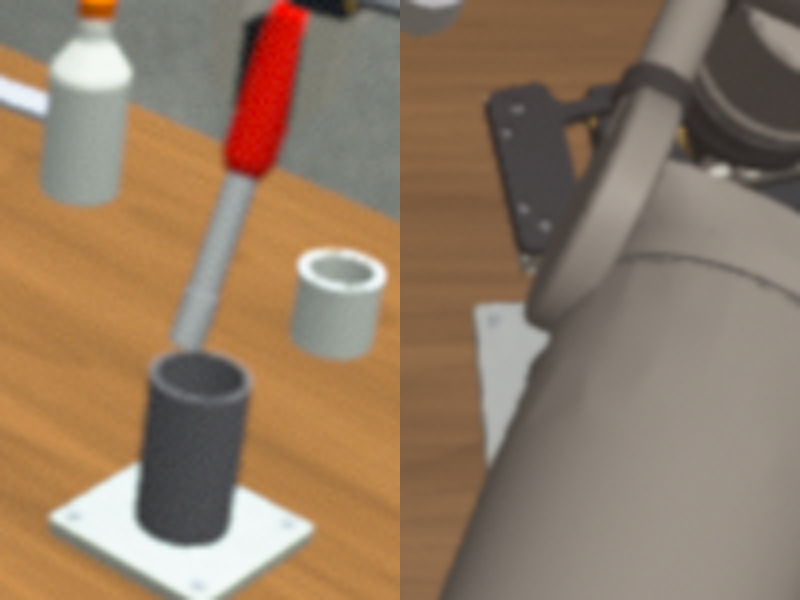

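```bash
python3 -m handwheel '{"translation": [[0,-0.015,-0.06],[0,0,-0.07],[0,0,-0.07],[0,0,-0.07],[0,0,-0.07],[0,0,-0.06],[0,0,0],[0,0,0]], "twist": [0,0,0,0,0,0,0,0]}'; python3 tip.py 6
```

```text
time: 11.75
tool_pos: [607.6, -193.6, 216.4]
tcp_rot: [3.102, 0.013, 1.782]
contact_force: [0.8, -0.1, -1.0]
grip_width: 27.1
[ 607.5 -193.7  216.3] [ 1.2  0.3 -0.4]
side 0.76 [ 584.  -199.2  170.7] [462.9 248.7]
side 0.75 [ 328.1 -137.1   13. ] [345.3 342.3]
side 0.61 [254.  224.1  13.9] [226.8 278.2]
side 0.59 [531.2 405.8  14.9] [281.1 222.3]
top 0.77 [538.5 403.6  13.7] [170.3 196.3]
top 0.68 [251.6 224.6  14. ] [245.4 324.6]
```

View pics/c6.png

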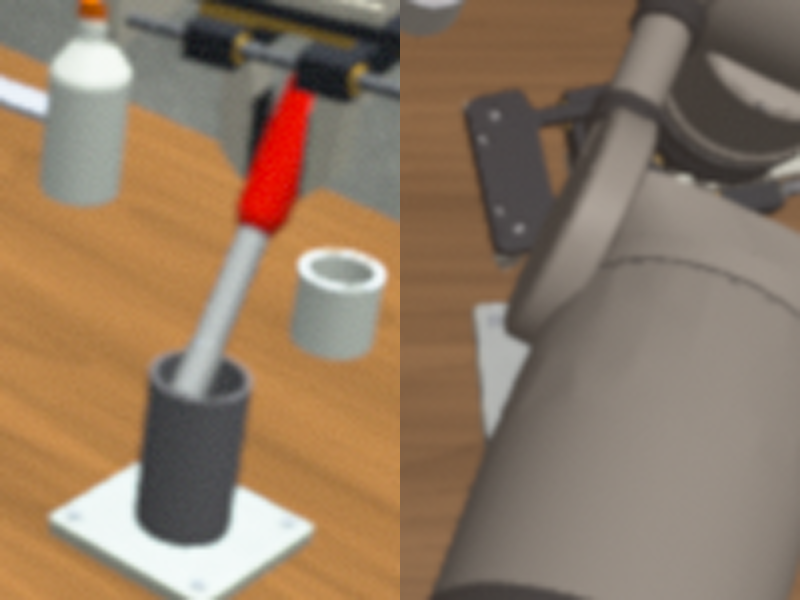

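```bash
python3 -c "
from plant import *
o=get_obs();print(o['joint_positions'].round(3),o['dq'].round(3),o['tau'].round(1),o['contact_force'].round(1),o['moment'].round(2),o['tcp_rot'].round(3))"
```

```text
[-0.435  0.553  1.276  0.014  1.274 -2.221] [ 0.    -0.001 -0.002 -0.     0.002  0.001] [ -0.6 -54.  -24.3  -0.4   0.3  -0. ] [ 1.2  0.7 -0. ] [ 0.18 -0.23  0.03] [3.102 0.013 1.782]
```

```bash
cat > lean.py <<'E'
from h import *
import fit,sys
np.set_printoptions(precision=1,suppress=True)
def R(rpy):
    from scipy.spatial.transform import Rotation as Q
    return Q.from_euler('xyz',rpy).as_matrix()
def run(d,steel):
    o=get_obs();M=R(o['tcp_rot']);T=np.array(o['tool_pos']);g=T+3*M[:,2]
    up=-M[:,2]; n=-M[:,1] if (-M[:,1])[0]>0 else M[:,1]   # lean dir perpendicular to jaw axis
    best=[]
    for l in np.radians(np.arange(-15,45,.5)):
        a=np.cos(l)*up+np.sin(l)*n
        p,q=np.array(px(d,g)),np.array(px(d,g-140*a)); t=(q-p)/np.hypot(*(q-p))
        e=(np.array(steel)-p); best.append((abs(e[0]*t[1]-e[1]*t[0]),np.degrees(l),a))
    b=min(best,key=lambda x:x[0]); a=b[2]
    s=(g[2]-104)/a[2]
    print('tcp',T,'tilt',np.degrees(o['tcp_rot']),'F',o['contact_force'],'w',o['grip_width'])
    print('err px',b[0],'lean in tool',b[1],'world lean',np.degrees(np.arccos(a[2])),'axis',a*100,'tip(s52)',g-142*a,'tip(s49)',g-139*a,'axis at rim',g-s*a-[547,-206,104], 'tip rel cup', (g-142*a)-[547,-206,0])
if __name__=='__main__':
    run(capture('side'),[float(v) for v in sys.argv[1:3]])
E
python3 lean.py 449.8 286
```

```text
tcp [ 607.4 -193.8  216.4] tilt [177.8   0.7 102.1] F [ 2.   0.3 -0.3] w 27.564083639779795
err px 0.012168393193061178 lean in tool 32.0 world lean 29.767200112227872 axis [48.3 11.5 86.8] tip(s52) [ 538.9 -210.1   90.1] tip(s49) [ 540.4 -209.7   92.7] axis at rim [-0.3 -2.2  0. ] tip rel cup [-8.1 -4.1 90.1]
```

```bash
python3 -c "
import cv2
a=cv2.imread('pics/s6.png')[200:300,420:500];cv2.imwrite('pics/z6.png',cv2.resize(a,None,fx=6,fy=6,interpolation=2))"
```

```text
(no output)
```

View pics/z6.png

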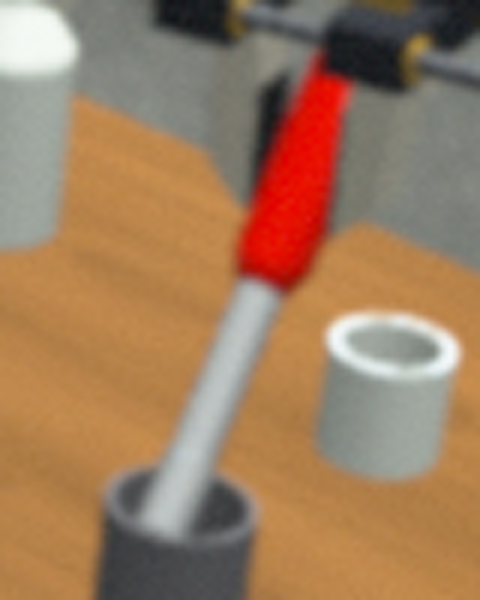

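The tip caught inside the rim, which turned the driver in the grip to a lean of about 30°. It is now just inside the mouth against the near wall. I move the hand back toward the robot so that wall uprights the driver.

```bash
python3 -m handwheel '{"translation": [[-0.06,-0.015,0],[-0.06,-0.015,0],[-0.06,-0.015,0],[-0.06,-0.015,0],[0,0,0],[0,0,0],[0,0,0],[0,0,0]], "twist": [0,0,0,0,0,0,0,0]}'; python3 -c "
from h import *
a=snap('side','s7');cv2.imwrite('pics/z7.png',cv2.resize(a['img'][200:300,420:500,::-1],None,fx=6,fy=6,interpolation=2));o=get_obs();print(o['contact_force'],o['tcp_rot'])"
```

```text
time: 13.0
tool_pos: [584.3, -199.7, 229.1]
tcp_rot: [3.06, 0.022, 1.779]
contact_force: [2.3, 1.7, 3.9]
grip_width: 27.2
[2.07313427 1.74482858 3.34559787] [3.05978683 0.02150524 1.77936397]
```

View pics/z7.png

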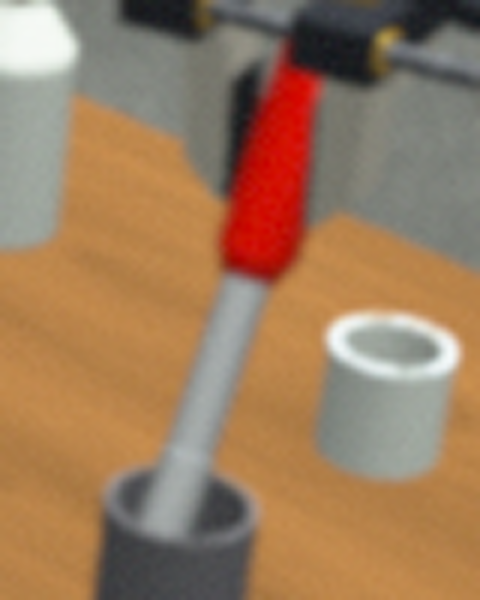

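```bash
python3 lean.py 449.3 286
```

```text
tcp [ 584.3 -199.7  229.1] tilt [175.3   1.2 102. ] F [1.3 1.7 3. ] w 27.807749565609512
err px 0.02982115103558769 lean in tool 26.0 world lean 21.347183122981985 axis [35.1  9.5 93.1] tip(s52) [ 534.6 -213.2   93.8] tip(s49) [ 535.7 -212.9   96.6] axis at rim [-8.5 -6.2  0. ] tip rel cup [-12.4  -7.2  93.8]
```

```bash
python3 -m handwheel '{"translation": [[0.02,0.02,0],[0,0,-0.06],[0,0,-0.06],[0,0,-0.06],[0,0,-0.06],[0,0,0],[0,0,0],[0,0,0]], "twist": [0,0,0,0,0,0,0,0]}'; python3 -c "
from h import *
a=snap('side','s8');cv2.imwrite('pics/z8.png',cv2.resize(a['img'][200:300,420:500,::-1],None,fx=6,fy=6,interpolation=2));o=get_obs();print(o['contact_force'],o['tcp_rot'])"
```

```text
time: 14.1
tool_pos: [600.1, -195.5, 203.2]
tcp_rot: [3.025, 0.035, 1.778]
contact_force: [1.3, 0.1, -0.3]
grip_width: 27.8
[ 0.75450994 -0.41677464 -2.34394856] [3.02508893 0.03463136 1.77807658]
```

View pics/z8.png

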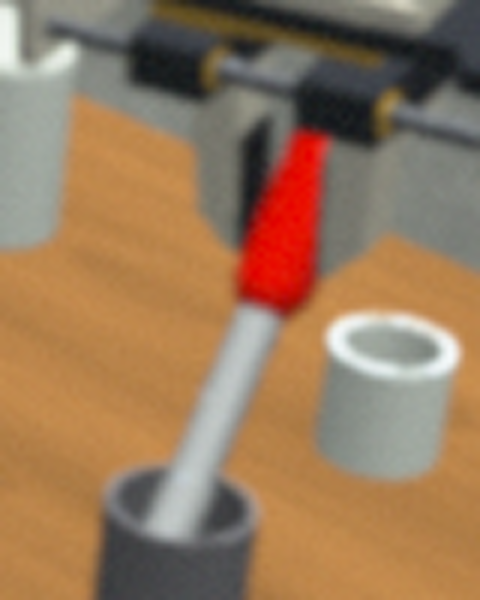

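```bash
python3 lean.py 449.8 286; python3 -c "
from plant import *
print(get_obs()['joint_positions'].round(2))"
```

```text
tcp [ 600.1 -195.5  203.3] tilt [173.3   2.  101.9] F [ 0.2  0.  -2.2] w 27.258754578520918
err px 0.021992701630583866 lean in tool 39.0 world lean 32.36880354607958 axis [51.7 13.9 84.5] tip(s52) [ 527.  -215.2   80.4] tip(s49) [ 528.6 -214.8   82.9] axis at rim [-5.5 -5.3  0. ] tip rel cup [-20.   -9.2  80.4]
[-0.46  0.51  1.39  0.05  1.13 -2.26]
```

The cup wall drags the tip on a straight descent. A sideways move did upright the driver, so I do a longer one with a slight rise and the tip held inside the mouth.

```bash
python3 -m handwheel '{"translation": [[-0.06,-0.01,0.01],[-0.06,-0.01,0.01],[-0.06,-0.01,0.01],[-0.06,-0.01,0.01],[-0.06,-0.01,0.01],[-0.06,-0.01,0],[-0.06,-0.01,0],[0,0,0]], "twist": [0,0,0,0,0,0,0,0]}'; python3 -c "
from h import *
a=snap('side','s9');cv2.imwrite('pics/z9.png',cv2.resize(a['img'][200:300,420:500,::-1],None,fx=6,fy=6,interpolation=2));o=get_obs();print(o['contact_force'],o['tcp_rot'])"
```

```text
time: 15.2
tool_pos: [533.2, -206.5, 212.9]
tcp_rot: [3.021, 0.035, 1.777]
contact_force: [1.0, 1.4, -2.0]
grip_width: 26.8
[ 1.57495673  0.59732435 -0.44409284] [3.02079566 0.03548009 1.77712583]
```

View pics/z9.png

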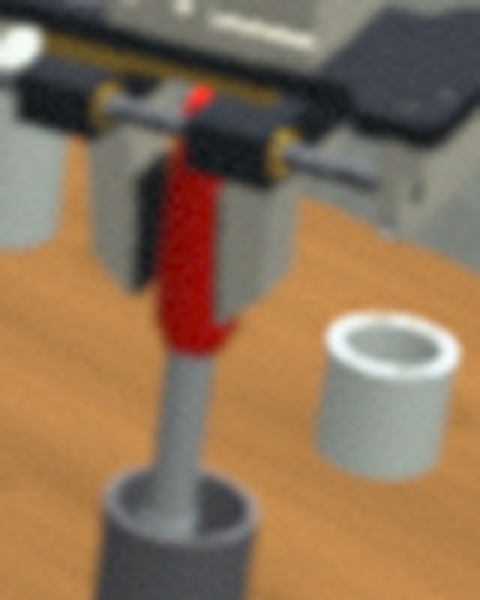

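```bash
python3 lean.py 449.2 286
```

```text
tcp [ 533.8 -206.4  212.8] tilt [173.1   2.  101.8] F [ 2.2  1.3 -1. ] w 26.951669252883057
err px 0.05383105408043809 lean in tool 2.5 world lean 4.868073725910804 axis [-8.3  1.9 99.6] tip(s52) [ 545.9 -209.1   68.3] tip(s49) [ 545.6 -209.1   71.3] axis at rim [-4.1 -2.4  0. ] tip rel cup [-1.1 -3.1 68.3]
```

Nearly upright (lean about 5°) with the tip centred about 35 mm inside the cup. I lower it.

```bash
python3 -m handwheel '{"translation": [[0.02,0.01,-0.02],[0.01,0,-0.06],[0,0,-0.06],[0,0,-0.06],[0,0,-0.06],[0,0,-0.04],[0,0,0],[0,0,0]], "twist": [0,0,0,0,0,0,0,0]}'; python3 -c "
from h import *
a=snap('side','s10');cv2.imwrite('pics/z10.png',cv2.resize(a['img'][200:300,420:500,::-1],None,fx=6,fy=6,interpolation=2));o=get_obs();print(o['contact_force'],o['tcp_rot'])"
```

```text
time: 16.3
tool_pos: [537.1, -204.7, 162.1]
tcp_rot: [3.027, 0.033, 1.779]
contact_force: [0.4, 0.3, -2.5]
grip_width: 27.1
[-0.16685478  1.19468038 -2.5920257 ] [3.026833   0.03315902 1.77856753]
```

View pics/z10.png

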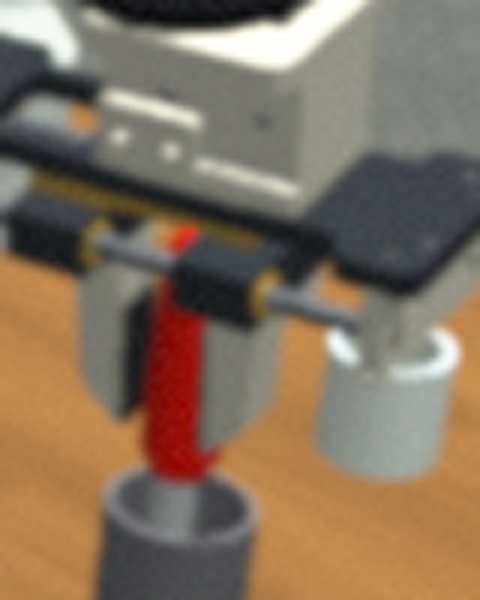

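```bash
python3 -m handwheel '{"translation": [[0,0,-0.015],[0,0,-0.015],[0,0,-0.01],[0,0,0],[0,0,0],[0,0,0],[0,0,0],[0,0,0]], "twist": [0,0,0,0,0,0,0,0]}'
```

```text
time: 17.35
tool_pos: [537.4, -204.9, 156.6]
tcp_rot: [3.026, 0.034, 1.779]
contact_force: [-0.1, 0.5, -1.3]
grip_width: 27.3
```

```bash
python3 -m handwheel '{"translation": [[0,0,0],[0,0,0],[0,0,0],[0,0,0],[0,0,0],[0,0,0],[0,0,0],[0,0,0]], "twist": [0,0,0,0,0,0,0,0]}' 90;  python3 -c "
from h import *
a=snap('side','s11');cv2.imwrite('pics/z11.png',cv2.resize(a['img'][200:300,420:500,::-1],None,fx=6,fy=6,interpolation=2));o=get_obs();print(o['contact_force'],o['tcp_rot'])"
```

```text
time: 18.35
tool_pos: [538.1, -205.2, 157.5]
tcp_rot: [3.024, 0.036, 1.778]
contact_force: [-0.2, -0.0, -0.9]
grip_width: 59.6
[-0.47836212 -1.25935083  0.65293101] [3.0239798  0.03572105 1.77847538]
```

View pics/z11.png

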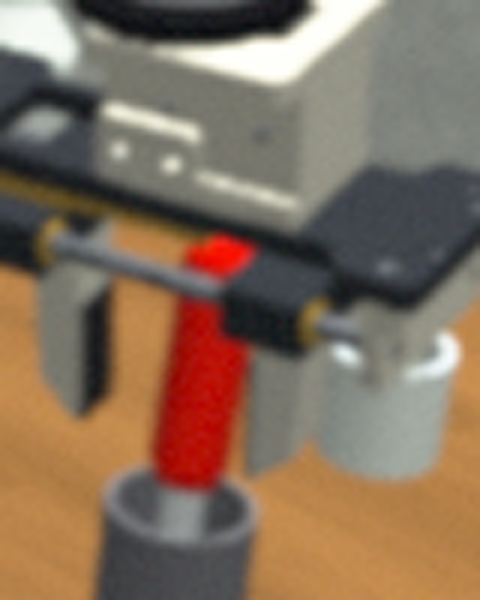

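```bash
python3 -m handwheel '{"translation": [[0,0,0.04],[0,0,0.06],[0,0,0.08],[0,0,0.1],[0,0,0.12],[0,0,0.15],[0,0,0.15],[0,0,0.1]], "twist": [0,0,0,0,0,0,0,0]}';  python3 tip.py 12
```

```text
time: 19.4
tool_pos: [537.9, -205.2, 286.3]
tcp_rot: [3.022, 0.038, 1.778]
contact_force: [0.5, -0.2, 0.3]
grip_width: 59.6
[ 538.5 -205.5  287. ] [ 0.7 -1.  -0.9]
side 0.83 [251.5 228.6  11.8] [225.  278.5]
side 0.82 [ 558.5 -201.1  101.2] [451.4 281.9]
side 0.7 [ 328.2 -136.5   12.9] [345.2 342.1]
side 0.53 [534.  404.6  12.7] [282.2 222.8]
top 0.96 [254.3 226.8  10.7] [244.6 323.3]
top 0.77 [539.2 399.8  14.5] [171.9 195.9]
top 0.7 [ 326.3 -134.2   13.9] [406.7 293. ]
```

View pics/c12.png

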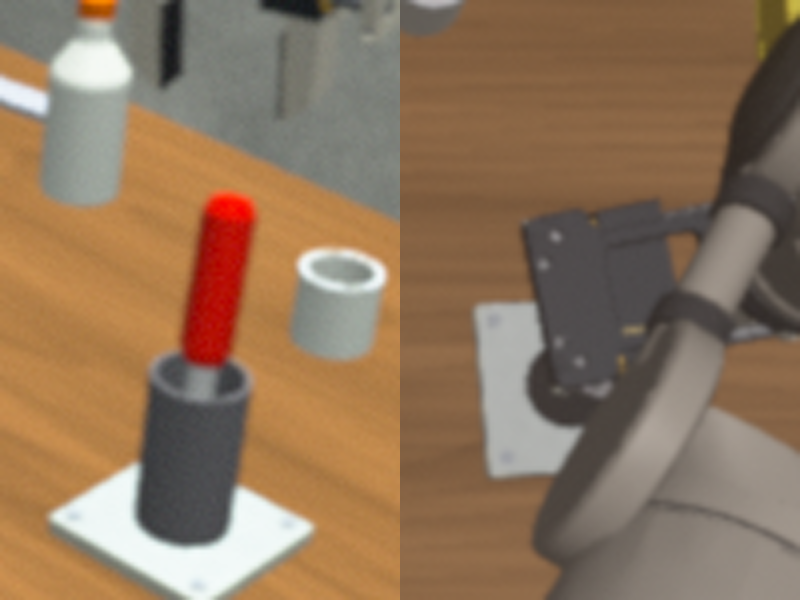

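View pics/s12.png

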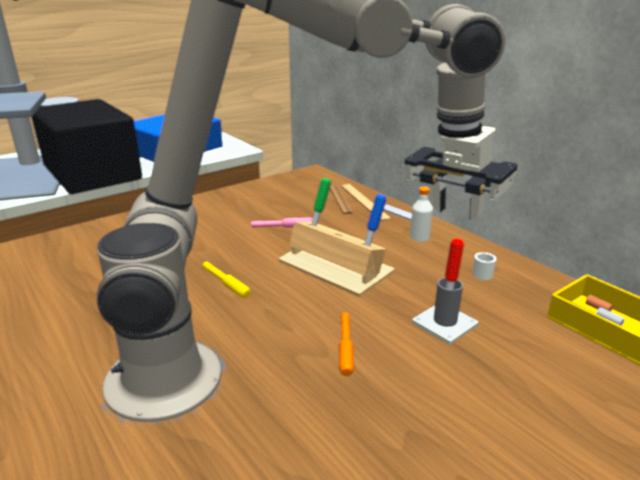

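The driver stands free in the cup. I move the arm aside for an unobstructed check from both views.

```bash
python3 -m handwheel '{"translation": [[0,0,0.1],[-0.1,0.1,0.1],[-0.2,0.2,0],[-0.2,0.2,0],[-0.2,0.2,0],[-0.2,0.2,0],[-0.1,0.1,0],[0,0,0]], "twist": [0,0,0,0,0,0,0,0]}';  python3 tip.py 13; python3 - <<'E'
import fit
from h import *
ds=[capture('side'),capture('top')]
fit.x0['red']=[555,-203,104,.2,.3]
r,n=fit.fit(ds,'red',[(454,262),(445,180)]);print(r.x[:3],np.degrees(r.x[3:]),n,r.fun)
E
```

```text
time: 20.6
tool_pos: [382.5, -51.1, 316.6]
tcp_rot: [3.024, 0.035, 1.777]
contact_force: [0.2, -0.4, -0.1]
grip_width: 59.0
[383.6 -52.1 316.4] [ 0.5 -0.2 -0.6]
side 0.86 [250.4 226.3  14.8] [225. 278.]
side 0.86 [ 328.7 -138.4   13.7] [346.  342.2]
side 0.83 [ 556.4 -202.2  101.3] [451.2 282.4]
side 0.69 [533.9 405.7  11.8] [282. 223.]
top 0.86 [536.7 400.2  15.9] [171.6 196.9]
top 0.72 [ 556.8 -198.6  106. ] [443.4 183.4]
top 0.68 [ 323.5 -132.7   13.2] [406.  294.3]
top 0.63 [253.  224.2  12. ] [245.7 323.9]
[ 558.83764611 -197.5492602   107.22806766] [11.45938957 17.18918976] [455, 154] [ 2.05649759 -3.55075178 -0.11867539  0.62818468  4.6911529  -0.44825767
 -8.2330417  10.63541027]
```

View pics/c13.png

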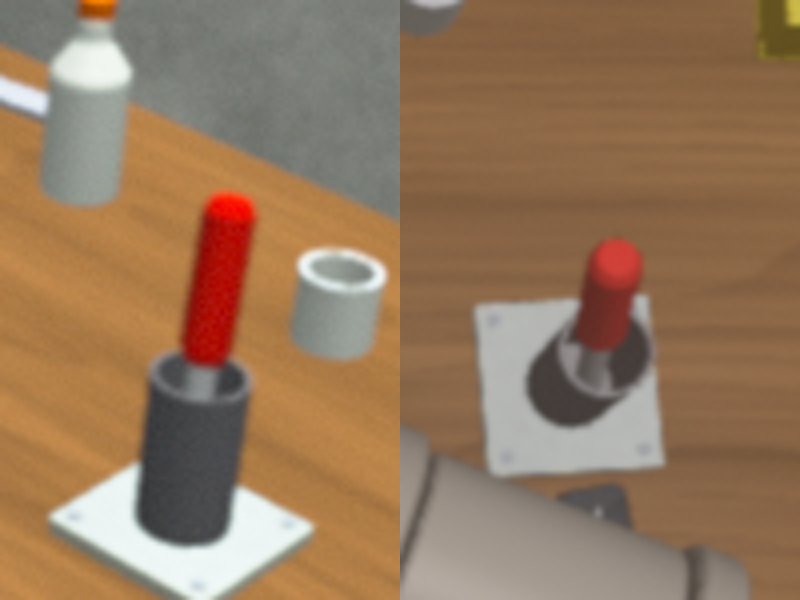

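Both views show red standing in the cup at side (455,270), top (549,167 in frame crop ≈ (448,170)). Its centre measures z ≈ 101–106, where a tip on the floor would give about 104. Green and blue are still in the stand, and the arm is clear with no contact force.

```bash
python3 -c "
from plant import *
print(close_job(), get_obs()['time'])"
```

```text
the job is handed in; nothing more can be done
the job is handed in; nothing more can be done
```

The red nut driver is standing upright, handle up, in the grey cup. I let go of it, backed the arm off and handed the job in; the last reading before that was 20.6 s.

**What happened:** I gripped the red driver in the middle hole and drew it out along its axis. On the way into the cup the tip caught inside the rim and the driver turned in the grip, to a lean of about 30°. I uprighted it by moving the hand so the cup's near wall pushed it straight, then lowered it and let go. Wrist forces stayed under 5 N at every reading; I did not read them in the middle of moves.

**Last checks:**
- **Height:** the driver's centre measured 101 mm (side camera) and 106 mm (top camera) above the bench. With the tip on the cup floor it should be about 104 mm, so the tip is on the floor to within measuring error.
- **Lean:** I estimate about 11°, but that fit left errors of up to 10 pixels and is only rough. With the tip on the floor, I work out that the cup walls limit the lean to about 18°, the most allowed.
- **Blue and green drivers:** both were still in the stand in the side picture taken after release.
- **Arm:** it was clear of everything, with no contact force. The gripper ended tilted about 7° from vertical because of the contact with the cup.

The estimates of the cup's position disagreed by up to about 12 mm in y. I used y = -206 mm, and the tip went in.

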